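Press the dressing stone flush into its holder

TASK

Of the three brown dressing stones on the black mat, take the one that fits the long slot of the blue stone holder (the middle length), lay it steel side down in the slot, where it stops half-way on the stiff brass bed, then press it fully home so that its top is level and flush with the holder's top face, and let go. Leave the other two stones and everything else on the bench where they are.

Things in the scene. Friction and masses are not known exactly. Their poses are not given: they have to be found in the camera images.
- stone_mid: the dressing stone that fits: brown abrasive block on a steel backing, 100 long (own x) x 36 wide (own y) x 28 high (the lowest 6 is the grey steel backing); origin at the centre of its underside, z up; about 0.2 kg; lies on the mat, steel down
- stone_short: look-alike stone, too short: 80 x 36 x 28, otherwise the same (origin, axes, colour); must stay where it is
- stone_long: look-alike stone, too long: 120 x 36 x 28, otherwise the same (origin, axes, colour); must stay where it is
- holder: blue stone holder fixed to the bench: block 150 long (own x) x 84 wide (own y) x 40 high, origin at the centre of its underside, z up; in the middle of its top is a rectangular recess 104 (x) x 40 (y) with a 2 mm chamfered mouth, closed at the bottom by the brass bed; four dark bolt heads 3 high, 12 across, near its top corners at x = +-64, y = +-30
- recess_mouth (a point): centre of the recess in the plane of the holder's top face (40 above the bench); axes as the holder
- bed (a joint): brass bed that forms the floor of the recess (m): 0 = up, its top 14 mm below the holder's top face (a stone then stands about 14 mm proud); 0.014 = fully down, 28 mm below (the stone is flush). It slides down stiffly, takes about 10 N, and stays where it is left; starts at 0 to 0.003
- red_cup: red plastic cone-shaped cup upside down, 58 across the foot, 62 high, origin at the centre of its underside; bystander
- felt_wheel: off-white felt wheel lying flat, 120 across, 24 high, brass hub; origin at the centre of its underside; bystander
- paste_jar: jar of polishing paste with blue cap, 64 across, 60 high, origin at the centre of its underside; bystander
- bench_brush: bench brush lying along its own x, bristles to +x; origin under its middle; bystander
Mind the look-alikes: they are no part of the job. Leave any orange, purple or red look-alike of the stone_mid alone.

How it is judged:
On the way, in this order (a step that is already met when the one before it is completed fails the run):
1. the middle-length stone lies in the recess on the bed, square with it (horizontal distance between stone_mid and recess_mouth below 0.005 m and angle between the x axis of stone_mid and the x axis of holder, either way round below 0.06 rad and z of stone_mid in the frame of holder below 0.029 m), for 0.1 s.
2. the stone is pressed down flush (horizontal distance between stone_mid and recess_mouth below 0.005 m and angle between the x axis of stone_mid and the x axis of holder, either way round below 0.06 rad and z of stone_mid in the frame of holder below 0.014 m and angle between stone_mid's own z axis and vertical below 0.04 rad), for 0.2 s.
At the end, for the whole second after the job is handed in: The 100 mm stone lies at rest in the recess, steel side down, centred within 5 mm, square within 0.06 rad and level within 0.04 rad, its top within 2 mm of the holder's top face and the bed at least 12 mm down; every bystander is within 30 mm of its start (all of step 2 and z of stone_mid in the frame of holder above 0.009 m and value of joint bed above 0.012 m and linear speed of stone_mid below 0.02 m/s); the robot touches nothing.
It fails at once if one of the other two stones is moved more than 30 mm (distance of any of stone_short, stone_long from where it was at the start of the episode above 0.03 m).
It fails at once if the cup, felt wheel, jar or brush is moved more than 30 mm (distance of any of red_cup, felt_wheel, paste_jar, bench_brush from where it was at the start of the episode above 0.03 m).
It also fails if it takes over 46 s, if anything falls off the work surface, if the arm or the gripper's body presses on something with over 40 N, if the wrist force passes 120 N, or if a joint passes its speed limit or range.

ROBOT

A 7-joint arm with a two-finger parallel gripper is mounted at the origin on the work surface. World frame = base frame: x ahead of the robot, y to its left, z up, the work surface at z = 0. Lengths are in m, angles in rad, forces in N, time in s.
With the tool pointing down it reaches from about 0.4 to 0.9 m from the base axis. Payload 5.5 kg.
Tool frame: the origin (TCP) lies at the very end of the fingers, on their centre line; the grasp point (between the pads) lies 19 mm behind it; z points along the fingers, y is the line along which they close (so a half turn about z gives the same grasp; the last joint's range is limited). The gripper opens to 92 mm and grips with 3 to 60 N. Pads are 19 mm wide; open, the fingers measure 130 mm over their backs; the gripper's body (75 mm by 190 mm) begins 47 mm behind the grasp point.
Start: joints at [-0.916, 0.501, -0.427, 1.55, 0.221, 1.138, -0.21], TCP at [0.248, 0.601, 0.227] pointing down, gripper open.
Joint ranges: [-2.88, 2.88], [-0.31, 2.03], [-1.54, 1.56], [0.2, 2.42], [-1.41, 4.55], [0.19, 2.02], [-2.57, 2.57]. Speed limits (rad/s): [2.57, 2.57, 3.14, 3.14, 3.14, 3.14, 3.14].

INTERFACE

Orientations are given as a unit quaternion [w, x, y, z].
In Python, from station import manip, eyes gives the robot as it stands. The module is installed in compiled form; this text tells all that it offers.
- The arm moves only by the shell command python3 -m pendant 'ROWS' [FORCE]. ROWS is JSON, a list of rows, each an object of numbers: "dx", "dy", "dz": the shift along the tool's x, y, z in units of 75 mm (1.0 is 75 mm); "ax", "ay", "az": the turn, a rotation vector about the tool's x, y, z in units of pi rad (1.0 is pi rad); "fingers": the opening, from -1 (shut) to 1 (fully open). A call has 1 to 5 rows; each row shifts and turns the commanded pose from where the row before left it, along the tool's axes as they then stand; what a row does not reach is not made up. A row lasts 1/12 s, in which the tool goes at most 41.7 mm and 7.16 degrees, less where a joint would pass 70% of its speed; a pose out of reach is approached as far as the arm can. A call with a number of a shift or a turn outside -1 to 1 is refused whole. A call with a gripper value outside its range is refused whole. The fingers move at their own pace and stop on an object; FORCE is the grip in N (left out, the last holds). Time passes only in rows, so rows that do not move let the fingers close. It gives the time, the measured TCP pose, the force, the opening and the grip force at its end, in the units of the state.
- manip.read_state(): the state, without advancing time (a new reading comes with each control period).
- eyes.snapshot(name): name is "side" or "top"; returns (picture, depth): 420x560x3 uint8, red, green, blue; 420x560 float32, m along the optical axis (not along the pixel's ray), 0 where there is no reading.
- eyes.camera_info(name): a dict with "fx", "fy", "cx", "cy" (pixels), "world_to_cam" (4x4, takes a point from world to camera coordinates). Camera axes: x right, y up, looking along -z (the intrinsics and any distortion apply to the point x, -y, -z); pixel columns grow to the right and rows downward; lengths in m; the calibration is good to about 2 mm. A picture is of the moment at which its call begins. camera_info takes no time and is no camera call.
- manip.finish_job(): hands the job in; it is judged then, once.
The state is a dict: "clock": time; "joints": joint angles; "dq": joint speeds; "joint_torque": joint torques, N m; "ee_pos": TCP position; "ee_rot": TCP orientation; "ft_force": force on the tool from outside, world axes, zero at the start; "ft_torque": the same for the moment, N m; "width": finger opening in m; "finger_force": force on a finger pad.
Only numpy, scipy, OpenCV 4.12 (cv2) and the standard library are available. Lean on these libraries where they do the work, as an engineer would, in place of code of your own. Each camera call takes 0.05 s, during which the arm holds its last target. There are 200 camera calls.

## Working session

There is one attempt and no reset: what is moved stays moved. The work goes in short steps, Python scripts to look and compute and a shell command to move; the robot and the scene stay as the last step left them, time stands still between calls to the robot, and variables do not carry over. Pictures are saved under pics/ and viewed, at most 10 in all, crops included, and the job is handed in when it is done.

```bash
mkdir -p pics; python3 - <<'E'
from station import manip, eyes
import cv2,numpy as np
for n in ("top","side"):
    p,d=eyes.snapshot(n); np.savez(f"{n}0.npz",p=p,d=d)
    cv2.imwrite(f"pics/{n}0.png",p[:,:,::-1]); print(eyes.camera_info(n))
s=manip.read_state(); print(s)
E
```

```text
{'fx': 409.6689062270754, 'fy': 409.6689062270754, 'cx': 281.13179485979396, 'cy': 209.09337556200126, 'world_to_cam': array([[ 0.00438854, -0.99947477, -0.03210803, -0.04710777],
       [ 0.98371941, -0.00145365,  0.17970536, -0.53425842],
       [-0.17965765, -0.03237394,  0.98319635, -0.86518628],
       [ 0.        ,  0.        ,  0.        ,  1.        ]])}
{'fx': 499.4800626695769, 'fy': 499.4800626695769, 'cx': 286.60800842094494, 'cy': 215.0276058930681, 'world_to_cam': array([[-0.99576261, -0.09171799, -0.00668105,  0.51831801],
       [ 0.05792037, -0.68194002,  0.72911113, -0.11772573],
       [-0.07142869,  0.72563463,  0.68436271, -0.99632317],
       [ 0.        ,  0.        ,  0.        ,  1.        ]])}
{'clock': 0.1, 'joints': array([-0.91579414,  0.50174829, -0.42681882,  1.55134326,  0.22081743,
        1.13833666, -0.21028051]), 'dq': array([-0.00080548, -0.00157907,  0.00108774, -0.00294847, -0.00069666,
        0.00132486,  0.00057625]), 'joint_torque': array([-1.16667247e-02, -5.67869282e+01, -5.83906487e+00, -2.79915226e+01,
       -6.91645034e-02,  2.40258593e-02,  1.39553802e-05]), 'ee_pos': array([0.24799722, 0.60013502, 0.22578765]), 'ee_rot': array([-1.93468313e-04,  1.94608881e-01,  9.80880520e-01, -8.67035385e-04]), 'ft_force': array([ 0.61880835,  0.29241443, -0.13234979]), 'ft_torque': array([-0.00165233, -0.02159006,  0.01575065]), 'finger_force': 0.0, 'width': 0.09185972910673258}
```

View pics/top0.png

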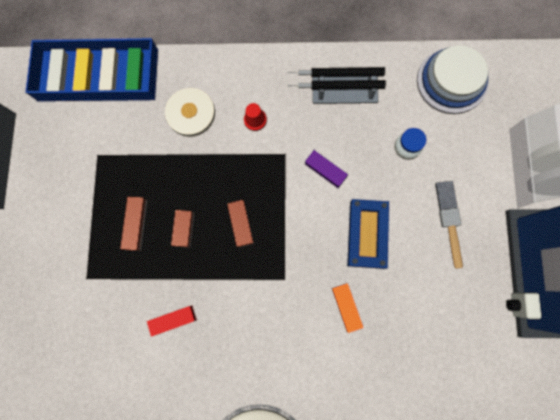

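View pics/side0.png

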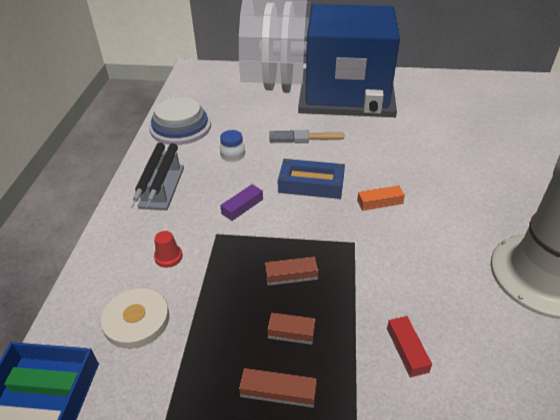

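The top view shows three brown blocks on the mat: (133,223) is the longest, (181,229) the shortest and (240,223) the middle one. The holder is at (369,234). The red, purple and orange blocks lie off the mat and are decoys. Next I'll measure all of these and confirm with one crop.

```bash
cat > m.py <<'E'
import numpy as np,cv2
from station import eyes,manip
def cloud(n,p,d):
    c=eyes.camera_info(n); v,u=np.mgrid[:420,:560]
    X=np.stack([(u-c['cx'])/c['fx']*d,-(v-c['cy'])/c['fy']*d,-d],-1)
    T=np.linalg.inv(c['world_to_cam']); return X@T[:3,:3].T+T[:3,3]
def blobs(n,p,d,lo,hi,zlo,zhi,amin=120):
    W=cloud(n,p,d); h=cv2.cvtColor(p,cv2.COLOR_RGB2HSV)
    m=cv2.inRange(h,lo,hi)&((W[...,2]>zlo)&(W[...,2]<zhi)&(d>0)).astype(np.uint8)*255
    k,L,st,ce=cv2.connectedComponentsWithStats(m)
    for i in range(1,k):
        if st[i,4]<amin: continue
        q=W[L==i]; z=np.median(q[:,2])
        q=q[abs(q[:,2]-z)<.006]
        r=cv2.minAreaRect((q[:,:2]*1000).astype(np.float32)); b=cv2.boxPoints(r)
        e=b[1]-b[0],b[2]-b[1]; e=max(e,key=np.linalg.norm)
        print(n,'px',ce[i].round(),'rect c',np.round(r[0],1),'mean',(q[:,:2].mean(0)*1000).round(1),'size',np.round(sorted(r[1]),1),'yaw',round(np.degrees(np.arctan2(e[1],e[0]))%180,1),'z',round(z*1000,1),'med hsv',np.median(h[L==i],0))
E
python3 - <<'E'
from m import *
for n in ("top","side"):
    f=np.load(n+"0.npz");p,d=f['p'],f['d']
    print('reds');blobs(n,p,d,(0,60,60),(14,215,255),.018,.045)
    print('blue');blobs(n,p,d,(100,80,30),(125,255,255),.03,.05)
    print('bed');blobs(n,p,d,(12,100,80),(28,255,255),.01,.04)
    W=cloud(n,p,d)
    for u,v in ([(160,300),(300,330),(420,290)] if n=='top' else [(380,100),(450,250)]): print('bench z',W[v,u].round(4))
p=np.load("top0.npz")['p'];cv2.imwrite("pics/crop.png",cv2.resize(p[180:280,100:400,::-1],None,fx=2.6,fy=2.6,interpolation=cv2.INTER_CUBIC))
E
```

```text
reds
top px [132. 224.] rect c [505.5 294.4] mean [504.6 293.7] size [ 37.  120.1] yaw 176.2 z 31.7 med hsv [  7. 132. 182.]
top px [240. 223.] rect c [505.9  47.3] mean [505.1  46.9] size [ 36.1 100.4] yaw 13.8 z 31.6 med hsv [  7. 140. 171.]
top px [182. 229.] rect c [493.6 180.5] mean [493.1 179.8] size [37.6 80.1] yaw 176.3 z 31.5 med hsv [  7. 135. 179.]
top px [348. 308.] rect c [ 320.  -191.3] mean [ 319.5 -191.4] size [36.2 99.7] yaw 18.4 z 28.7 med hsv [ 12. 197. 231.]
top px [171. 321.] rect c [289.  196.2] mean [289.4 195.3] size [ 35.9 101.4] yaw 109.4 z 29.0 med hsv [  1. 195. 217.]
blue
top px [88. 67.] rect c [888.3 419.4] mean [889.6 426.3] size [144.3 303.3] yaw 90.2 z 42.0 med hsv [110. 205.  60.]
top px [451.  98.] rect c [ 806.9 -447.7] mean [ 801.8 -442.5] size [ 49.7 133.9] yaw 77.7 z 31.2 med hsv [111. 133. 104.]
top px [369. 234.] rect c [ 481.8 -240.5] mean [ 481.  -240.5] size [ 82.3 148.5] yaw 176.1 z 40.5 med hsv [109. 183. 118.]
top px [523. 255.] rect c [ 437.9 -570.5] mean [ 435.2 -570.4] size [  7.1 160.3] yaw 178.7 z 40.1 med hsv [109. 179.  60.]
bed

[... 1547 characters left out ...]
 [110. 127.  86.]
side px [311. 174.] rect c [ 483.5 -239.6] mean [ 483.3 -236.1] size [ 92.6 149.2] yaw 176.5 z 37.1 med hsv [111. 131. 120.]
side px [ 53. 366.] rect c [889.4 330.7] mean [870.9 303.2] size [120.4 141.1] yaw 180.0 z 42.9 med hsv [110. 194.  93.]
bed
side px [326. 135.] rect c [ 454.4 -430.9] mean [ 453.9 -430.7] size [17.4 91.2] yaw 5.2 z 14.8 med hsv [ 16. 107. 178.]
side px [312. 175.] rect c [ 483.2 -252.8] mean [ 482.5 -252.3] size [23.8 98.8] yaw 176.6 z 20.5 med hsv [ 18. 145. 186.]
side px [134. 313.] rect c [783.1 178.2] mean [783.1 178.2] size [38.4 39.1] yaw 67.3 z 22.1 med hsv [ 18.  145.  180.5]
bench z [ 0.3128 -0.5432  0.0615]
bench z [ 0.1813 -0.0509 -0.001 ]
```

View pics/crop.png

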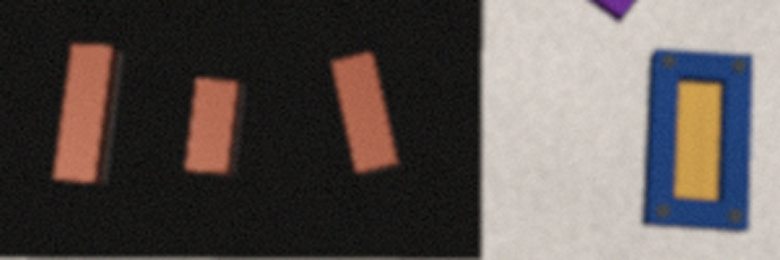

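The crop confirms it: stone_mid is the right-hand brown block, crop (365,112), original (240,223), measured at 100.4 mm against 120 and 80 for the other two. The holder's recess is at crop (697,140). I'll turn first, then travel to above the stone.

```bash
cat > go.py <<'E'
import sys
from m import *
from scipy.spatial.transform import Rotation as R
def go(x,y,z,yaw):  # remaining tool-frame shift (units) and turn to target, mm/deg; yaw = heading of tool x
    s=manip.read_state(); w=s['ee_rot']; r=R.from_quat([*w[1:],w[0]])
    a=np.radians(yaw); t=R.from_matrix(np.array([[np.cos(a),np.sin(a),0],[np.sin(a),-np.cos(a),0],[0,0,-1]]))
    print('t',round(s['clock'],2),'pos',(s['ee_pos']*1000).round(1),'f',s['ft_force'].round(1),'w',round(s['width']*1000,1),'ff',round(s['finger_force'],1),'q',s['joints'].round(2))
    print('shift now',(r.inv().apply(np.array([x,y,z])/1000-s['ee_pos'])/.075).round(3),'after turn',(t.inv().apply(np.array([x,y,z])/1000-s['ee_pos'])/.075).round(3),'turn',((r.inv()*t).as_rotvec()/np.pi).round(4))
if __name__=='__main__': go(*map(float,sys.argv[1:]))
E
python3 -m pendant '[{"az":-0.0336,"fingers":0.5},{"az":-0.0336},{"az":-0.0336},{"az":-0.0336},{"az":-0.0336}]' 10 | tail -c 600
python3 -m pendant '[{"az":-0.0336},{"dx":-0.04,"dy":-0.2},{"dx":-0.08,"dy":-0.4},{"dx":-0.08,"dy":-0.4},{"dx":-0.08,"dy":-0.4}]' >/dev/null
python3 go.py 505.7 47.5 150 193.8
```

```text
t 0.1 pos [248.  600.1 225.8] f [ 0.6  0.3 -0.1] w 91.9 ff 0.0 q [-0.92  0.5  -0.43  1.55  0.22  1.14 -0.21]
shift now [-5.989 -5.497  1.02 ] after turn [-1.579 -7.975  1.011] turn [-5.000e-04 -2.000e-04 -2.014e-01]validation failed for argument at $[0]...
validation failed for argument at $[0]...
```

```bash

python3 -m pendant '[{"dx":0,"dy":0,"dz":0,"ax":0,"ay":0,"az":-0.0336,"fingers":0.5},{"dx":0,"dy":0,"dz":0,"ax":0,"ay":0,"az":-0.0336,"fingers":0.5},{"dx":0,"dy":0,"dz":0,"ax":0,"ay":0,"az":-0.0336,"fingers":0.5},{"dx":0,"dy":0,"dz":0,"ax":0,"ay":0,"az":-0.0336,"fingers":0.5},{"dx":0,"dy":0,"dz":0,"ax":0,"ay":0,"az":-0.0336,"fingers":0.5}]' 10 
python3 go.py 505.7 47.5 150 193.8
```

```text
clock: 0.52
ee_pos: [0.2481, 0.6004, 0.2261]
ee_rot: [-0.0, -0.071, 0.998, -0.0]
ft_force: [0.5, -0.3, -0.4]
width: 0.0698
finger_force: 0.0
t 0.52 pos [248.1 600.4 226.1] f [ 0.5 -0.3 -0.4] w 69.8 ff 0.0 q [-0.84  0.52 -0.54  1.55  0.28  1.15  0.28]
shift now [-2.364 -7.781  1.021] after turn [-1.578 -7.978  1.015] turn [-0.0003 -0.0002 -0.0317]
```

```bash

python3 -m pendant '[{"dx":0,"dy":0,"dz":0,"ax":0,"ay":0,"az":-0.0317,"fingers":0.5},{"dx":-0.04,"dy":-0.2,"dz":0,"ax":0,"ay":0,"az":0,"fingers":0.5},{"dx":-0.08,"dy":-0.4,"dz":0,"ax":0,"ay":0,"az":0,"fingers":0.5},{"dx":-0.08,"dy":-0.4,"dz":0,"ax":0,"ay":0,"az":0,"fingers":0.5},{"dx":-0.08,"dy":-0.4,"dz":0,"ax":0,"ay":0,"az":0,"fingers":0.5}]' >/dev/null
python3 go.py 505.7 47.5 150 193.8
python3 -m pendant '[{"dx":-0.08,"dy":-0.4,"dz":0,"ax":0,"ay":0,"az":0,"fingers":0.5},{"dx":-0.08,"dy":-0.4,"dz":0,"ax":0,"ay":0,"az":0,"fingers":0.5},{"dx":-0.08,"dy":-0.4,"dz":0,"ax":0,"ay":0,"az":0,"fingers":0.5},{"dx":-0.08,"dy":-0.4,"dz":0,"ax":0,"ay":0,"az":0,"fingers":0.5},{"dx":-0.08,"dy":-0.4,"dz":0,"ax":0,"ay":0,"az":0,"fingers":0.5}]' >/dev/null
python3 go.py 505.7 47.5 150 193.8
```

```text
t 0.93 pos [293.  502.2 226. ] f [ 0.1 -0.1  0.4] w 68.4 ff 0.0 q [-0.65  0.4  -0.57  1.72  0.24  1.09  0.52]
shift now [-1.337 -6.558  1.016] after turn [-1.308 -6.564  1.013] turn [-0.0002 -0.0003 -0.0014]
t 1.35 pos [357.5 363.  226.4] f [-0.   0.4  0.1] w 69.1 ff 0.0 q [-0.38  0.26 -0.54  1.9   0.15  1.03  0.82]
shift now [-0.94  -4.552  1.019] after turn [-0.915 -4.557  1.019] turn [-0.0001 -0.0002 -0.0017]
```

```bash

python3 -m pendant '[{"dx":-0.08,"dy":-0.4,"dz":0,"ax":0,"ay":0,"az":0,"fingers":0.5},{"dx":-0.08,"dy":-0.4,"dz":0,"ax":0,"ay":0,"az":0,"fingers":0.5},{"dx":-0.08,"dy":-0.4,"dz":0,"ax":0,"ay":0,"az":0,"fingers":0.5},{"dx":-0.08,"dy":-0.4,"dz":0,"ax":0,"ay":0,"az":0,"fingers":0.5},{"dx":-0.08,"dy":-0.4,"dz":0,"ax":0,"ay":0,"az":0,"fingers":0.5}]' >/dev/null
python3 -m pendant '[{"dx":-0.08,"dy":-0.4,"dz":0.1,"ax":0,"ay":0,"az":0,"fingers":0.5},{"dx":-0.08,"dy":-0.4,"dz":0.1,"ax":0,"ay":0,"az":0,"fingers":0.5},{"dx":-0.08,"dy":-0.4,"dz":0.1,"ax":0,"ay":0,"az":0,"fingers":0.5},{"dx":-0.08,"dy":-0.4,"dz":0.1,"ax":0,"ay":0,"az":0,"fingers":0.5},{"dx":-0.08,"dy":-0.4,"dz":0.1,"ax":0,"ay":0,"az":0,"fingers":0.5}]' >/dev/null
python3 go.py 505.7 47.5 22.5 193.8
```

```text
t 2.18 pos [485.8  85.4 188.7] f [-0.1  1.6 -0.7] w 69.1 ff 0.0 q [ 0.07  0.25 -0.34  1.98  0.11  0.93  1.48]
shift now [-0.141 -0.554  2.216] after turn [-0.137 -0.555  2.216] turn [-0.     -0.0001 -0.0016]
```

```bash

python3 -m pendant '[{"dx":-0.08,"dy":-0.3,"dz":0.25,"ax":0,"ay":0,"az":-0.0015,"fingers":0.5},{"dx":-0.06,"dy":-0.25,"dz":0.25,"ax":0,"ay":0,"az":0,"fingers":0.5},{"dx":0,"dy":0,"dz":0.25,"ax":0,"ay":0,"az":0,"fingers":0.5},{"dx":0,"dy":0,"dz":0.25,"ax":0,"ay":0,"az":0,"fingers":0.5},{"dx":0,"dy":0,"dz":0,"ax":0,"ay":0,"az":0,"fingers":0.5}]' >/dev/null
python3 -m pendant '[{"dx":0,"dy":0,"dz":0.2,"ax":0,"ay":0,"az":0,"fingers":0.5},{"dx":0,"dy":0,"dz":0.2,"ax":0,"ay":0,"az":0,"fingers":0.5},{"dx":0,"dy":0,"dz":0.2,"ax":0,"ay":0,"az":0,"fingers":0.5},{"dx":0,"dy":0,"dz":0,"ax":0,"ay":0,"az":0,"fingers":0.5},{"dx":0,"dy":0,"dz":0,"ax":0,"ay":0,"az":0,"fingers":0.5}]' >/dev/null
python3 go.py 505.7 47.5 21 193.8
python3 - <<'E'
from m import *
p,d=eyes.snapshot("side"); W=cloud("side",p,d)
cv2.imwrite("pics/pre.png",cv2.resize(p[130:330,150:430,::-1],None,fx=2.6,fy=2.6,interpolation=cv2.INTER_CUBIC))
E
```

```text
t 3.02 pos [505.1  49.7  69.4] f [0.6 0.  0.3] w 69.0 ff 0.0 q [ 0.08  0.46 -0.28  2.03  0.19  0.68  1.49]
shift now [-0.002 -0.03   0.645] after turn [-0.001 -0.03   0.645] turn [ 0.0001 -0.0004  0.    ]
```

View pics/pre.png

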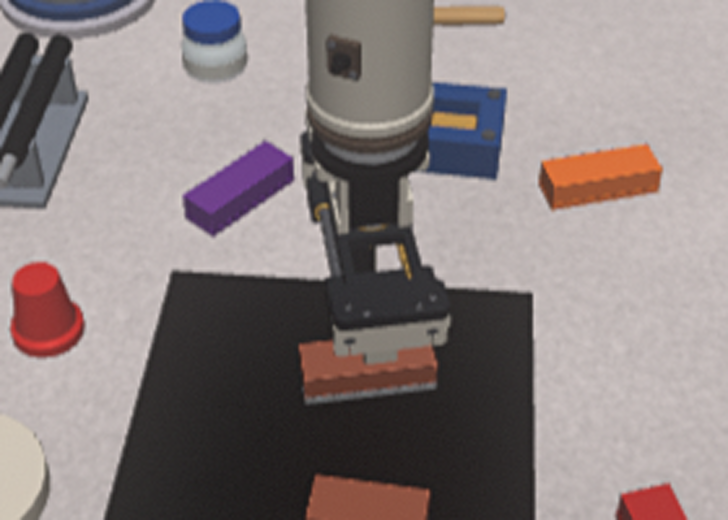

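The fingers straddle the middle stone, which is at crop (368,370). Descend and grip shallowly.

```bash

python3 -m pendant '[{"dx":0,"dy":-0.03,"dz":0.2,"ax":0,"ay":0,"az":0,"fingers":0.5},{"dx":0,"dy":0,"dz":0.2,"ax":0,"ay":0,"az":0,"fingers":0.5},{"dx":0,"dy":0,"dz":0.15,"ax":0,"ay":0,"az":0,"fingers":0.5},{"dx":0,"dy":0,"dz":0.08,"ax":0,"ay":0,"az":0,"fingers":0.5},{"dx":0,"dy":0,"dz":0,"ax":0,"ay":0,"az":0,"fingers":0.5}]' >/dev/null
python3 go.py 505.7 47.5 22 193.8
python3 -m pendant '[{"dx":0,"dy":0,"dz":0,"ax":0,"ay":0,"az":0,"fingers":-0.3},{"dx":0,"dy":0,"dz":0,"ax":0,"ay":0,"az":0,"fingers":-0.3},{"dx":0,"dy":0,"dz":0,"ax":0,"ay":0,"az":0,"fingers":-0.3},{"dx":0,"dy":0,"dz":0,"ax":0,"ay":0,"az":0,"fingers":-0.3},{"dx":0,"dy":0,"dz":0,"ax":0,"ay":0,"az":0,"fingers":-0.3}]' 25
python3 go.py 505.7 47.5 22 193.8
```

```text
t 3.48 pos [505.5  47.3  21.4] f [-0.5 -0.7 -1.5] w 69.1 ff 0.0 q [ 0.06  0.54 -0.25  2.04  0.23  0.59  1.46]
shift now [-0.003  0.002 -0.008] after turn [-0.003  0.002 -0.008] turn [ 0.0001 -0.0005 -0.0001]
clock: 3.9
ee_pos: [0.5064, 0.0472, 0.0224]
ee_rot: [0.0, -0.12, 0.993, -0.0]
ft_force: [0.1, 0.5, 0.2]
width: 0.0403
finger_force: 0.0
t 3.9 pos [506.4  47.2  22.4] f [0.1 0.5 0.2] w 40.3 ff 0.0 q [ 0.06  0.54 -0.25  2.04  0.23  0.59  1.46]
shift now [0.009 0.006 0.005] after turn [0.009 0.006 0.005] turn [-0.      0.0002 -0.0002]
```

```bash

python3 -m pendant '[{"dx":0,"dy":0,"dz":0,"ax":0,"ay":0,"az":0,"fingers":-0.3},{"dx":0,"dy":0,"dz":0,"ax":0,"ay":0,"az":0,"fingers":-0.3},{"dx":0,"dy":0,"dz":0,"ax":0,"ay":0,"az":0,"fingers":-0.3}]' 25
python3 -m pendant '[{"dx":0,"dy":0,"dz":-0.1,"ax":0,"ay":0,"az":0,"fingers":-0.3},{"dx":0,"dy":0,"dz":-0.25,"ax":0,"ay":0,"az":0,"fingers":-0.3},{"dx":0,"dy":0,"dz":-0.3,"ax":0,"ay":0,"az":0,"fingers":-0.3},{"dx":0,"dy":0,"dz":-0.3,"ax":0,"ay":0,"az":0,"fingers":-0.3},{"dx":0,"dy":0,"dz":-0.25,"ax":0,"ay":0,"az":0,"fingers":-0.3}]' 25
python3 go.py 482 -240.5 110 176.1
```

```text
clock: 4.15
ee_pos: [0.5064, 0.0472, 0.0223]
ee_rot: [0.0, -0.12, 0.993, -0.0]
ft_force: [-1.0, -0.0, 3.8]
width: 0.0357
finger_force: 25.0
clock: 4.57
ee_pos: [0.5057, 0.0472, 0.1132]
ee_rot: [-0.0, -0.12, 0.993, 0.0]
ft_force: [0.2, -0.5, -2.6]
width: 0.0357
finger_force: 25.0
t 4.57 pos [505.7  47.2 113.2] f [ 0.2 -0.5 -2.6] w 35.7 ff 25.0 q [ 0.11  0.39 -0.3   2.    0.16  0.77  1.52]
shift now [ 1.221 -3.651  0.043] after turn [ 0.055 -3.849  0.043] turn [ 0.     -0.0002  0.0982]
```

```bash

python3 -m pendant '[{"dx":0,"dy":0,"dz":0,"ax":0,"ay":0,"az":0.0246,"fingers":-0.3},{"dx":0,"dy":0,"dz":0,"ax":0,"ay":0,"az":0.0246,"fingers":-0.3},{"dx":0,"dy":0,"dz":0,"ax":0,"ay":0,"az":0.0246,"fingers":-0.3},{"dx":0,"dy":0,"dz":0,"ax":0,"ay":0,"az":0.0246,"fingers":-0.3},{"dx":0,"dy":-0.2,"dz":0,"ax":0,"ay":0,"az":0,"fingers":-0.3}]' >/dev/null
python3 -m pendant '[{"dx":0,"dy":-0.35,"dz":0,"ax":0,"ay":0,"az":0,"fingers":-0.3},{"dx":0,"dy":-0.35,"dz":0,"ax":0,"ay":0,"az":0,"fingers":-0.3},{"dx":0,"dy":-0.35,"dz":0,"ax":0,"ay":0,"az":0,"fingers":-0.3},{"dx":0,"dy":-0.35,"dz":0,"ax":0,"ay":0,"az":0,"fingers":-0.3},{"dx":0,"dy":-0.35,"dz":0,"ax":0,"ay":0,"az":0,"fingers":-0.3}]' >/dev/null
python3 -m pendant '[{"dx":0.01,"dy":-0.35,"dz":0,"ax":0,"ay":0,"az":0,"fingers":-0.3},{"dx":0.01,"dy":-0.35,"dz":0,"ax":0,"ay":0,"az":0,"fingers":-0.3},{"dx":0.01,"dy":-0.35,"dz":0,"ax":0,"ay":0,"az":0,"fingers":-0.3},{"dx":0.01,"dy":-0.35,"dz":0,"ax":0,"ay":0,"az":0,"fingers":-0.3},{"dx":0.01,"dy":-0.3,"dz":0,"ax":0,"ay":0,"az":0,"fingers":-0.3}]' >/dev/null
python3 go.py 482 -240.5 110 176.1
```

```text
t 5.82 pos [ 482.5 -227.5  111.9] f [ 0.9 -0.2 -3. ] w 35.8 ff 25.0 q [ 0.51  0.42 -0.14  1.95  0.08  0.79  1.82]
shift now [-0.006 -0.174  0.025] after turn [-0.006 -0.174  0.025] turn [ 0.     -0.0003 -0.0006]
```

```bash

python3 -m pendant '[{"dx":0,"dy":-0.17,"dz":0.1,"ax":0,"ay":0,"az":0,"fingers":-0.3},{"dx":0,"dy":0,"dz":0.2,"ax":0,"ay":0,"az":0,"fingers":-0.3},{"dx":0,"dy":0,"dz":0.15,"ax":0,"ay":0,"az":0,"fingers":-0.3},{"dx":0,"dy":0,"dz":0,"ax":0,"ay":0,"az":0,"fingers":-0.3},{"dx":0,"dy":0,"dz":0,"ax":0,"ay":0,"az":0,"fingers":-0.3}]' >/dev/null
python3 go.py 482 -240.5 77 176.1
python3 - <<'E'
from m import *
for n in ("side","top"):
    p,d=eyes.snapshot(n); np.savez(n+"1.npz",p=p,d=d)
    blobs(n,p,d,(0,60,60),(14,215,255),.05,.1,60)
    blobs(n,p,d,(100,80,30),(125,255,255),.036 if n=='side' else .03,.046)
    r=p[115:235,230:390] if n=='side' else p[170:290,290:450]
    cv2.imwrite(f"pics/{n}1.png",cv2.resize(r[:,:,::-1],None,fx=4,fy=4,interpolation=cv2.INTER_CUBIC))
E
```

```text
t 6.23 pos [ 481.8 -236.5   77. ] f [-0.2  0.6 -1.9] w 35.4 ff 25.0 q [ 0.52  0.48 -0.14  1.95  0.09  0.72  1.83]
shift now [-0.006 -0.054 -0.   ] after turn [-0.006 -0.054 -0.   ] turn [ 0.0006 -0.0009  0.0003]
side px [314. 164.] rect c [ 482.2 -228.2] mean [ 476.4 -222. ] size [ 41.9 101.7] yaw 6.1 z 78.3 med hsv [  6. 110. 104.]
side px [164. 239.] rect c [765.1  21.7] mean [763.9  23.5] size [35.9 36. ] yaw 57.6 z 59.3 med hsv [  0. 178. 190.]
side px [312. 177.] rect c [ 483.4 -239.4] mean [ 480.9 -223.3] size [ 88.5 149. ] yaw 176.6 z 37.8 med hsv [111. 135. 124.]
side px [ 37. 352.] rect c [896.1 279.4] mean [909.6 281.7] size [ 43.8 136.1] yaw 17.0 z 41.1 med hsv [110. 198.  95.]
side px [ 76. 387.] rect c [820.7 330.5] mean [820.4 334.5] size [  3.3 117. ] yaw 89.8 z 41.5 med hsv [111. 177.  63.]
top px [253. 111.] rect c [763.2  18.7] mean [762.7  18.9] size [34.3 36.3] yaw 162.7 z 62.0 med hsv [  1. 209. 226.]
top px [370. 248.] rect c [ 444.8 -233.1] mean [ 444.4 -233.9] size [25.5 34. ] yaw 89.3 z 87.0 med hsv [  7. 142. 178.]
top px [74. 51.] rect c [943.2 445.8] mean [933.  468.1] size [116.6 312.7] yaw 113.0 z 38.6 med hsv [110. 207.  64.]
top px [105.  88.] rect c [829.6 390.4] mean [834.  379.1] size [122.  320.2] yaw 114.4 z 38.5 med hsv [110. 207.  65.]
top px [523. 255.] rect c [ 437.7 -570.4] mean [ 436.5 -570.3] size [  6.4 160.1] yaw 179.1 z 38.0 med hsv [109. 176.  67.]
top px [366. 257.] rect c [ 436.  -235.1] mean [ 429.2 -233. ] size [56.1 78. ] yaw 86.7 z 40.6 med hsv [109. 180. 127.]
```

View pics/side1.png

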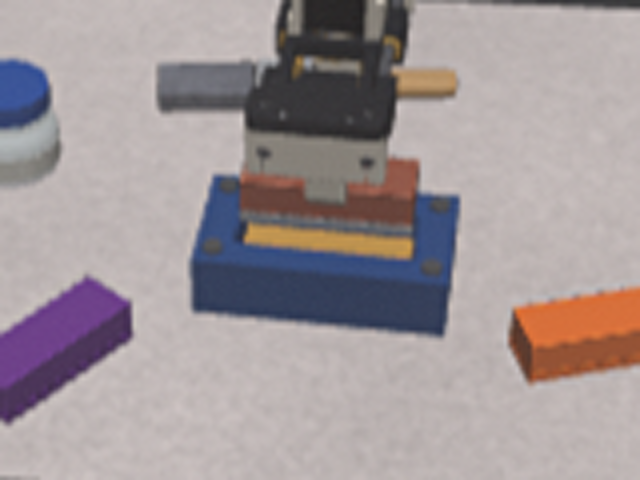

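View pics/top1.png

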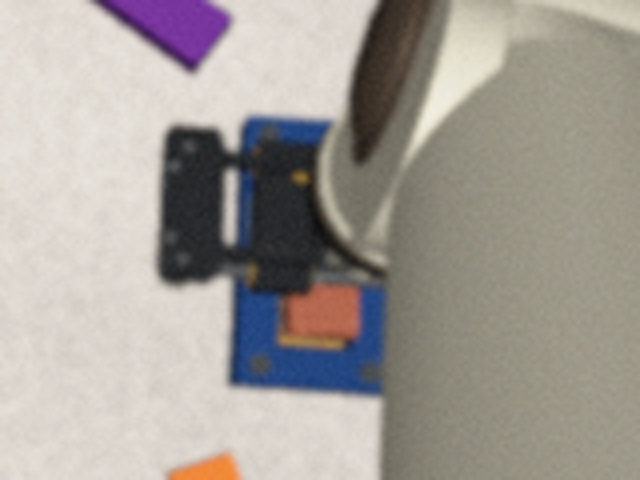

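Side view: the stone hangs square just above the recess, with its near bottom edge at crop (330,228) and the brass bed visible at (330,240). Top view: its front end is at crop (322,312), about 4 mm too far to +y. I'll correct that and lower.

```bash

python3 go.py 482.2 -240.8 77 176.1
python3 -m pendant '[{"dx":0,"dy":-0.055,"dz":0.05,"ax":0,"ay":0,"az":0,"fingers":-0.3},{"dx":0,"dy":0,"dz":0.05,"ax":0,"ay":0,"az":0,"fingers":-0.3},{"dx":0,"dy":0,"dz":0,"ax":0,"ay":0,"az":0,"fingers":-0.3},{"dx":0,"dy":0,"dz":0,"ax":0,"ay":0,"az":0,"fingers":-0.3},{"dx":0,"dy":0,"dz":0,"ax":0,"ay":0,"az":0,"fingers":-0.3}]' >/dev/null
python3 go.py 482.2 -240.8 64 176.1
```

```text
t 6.33 pos [ 483.1 -237.2   78.3] f [-0.8 -0.1 -1.9] w 35.8 ff 25.0 q [ 0.52  0.47 -0.13  1.95  0.09  0.72  1.83]
shift now [ 0.009 -0.048  0.018] after turn [ 0.009 -0.048  0.018] turn [0.0002 0.     0.0003]
t 6.75 pos [ 482.4 -242.4   70.8] f [-0.7 -0.  -3. ] w 35.6 ff 25.0 q [ 0.52  0.49 -0.13  1.95  0.09  0.71  1.84]
shift now [0.005 0.021 0.09 ] after turn [0.005 0.021 0.09 ] turn [ 0.      0.     -0.0002]
```

```bash

python3 -m pendant '[{"dx":0,"dy":0.015,"dz":0.05,"ax":0,"ay":0,"az":0,"fingers":-0.3},{"dx":0,"dy":0,"dz":0.05,"ax":0,"ay":0,"az":0,"fingers":-0.3},{"dx":0,"dy":0,"dz":0.05,"ax":0,"ay":0,"az":0,"fingers":-0.3},{"dx":0,"dy":0,"dz":0,"ax":0,"ay":0,"az":0,"fingers":-0.3}]' >/dev/null
python3 go.py 482.2 -240.8 57 176.1
python3 -m pendant '[{"dx":0,"dy":0,"dz":0.03,"ax":0,"ay":0,"az":0,"fingers":-0.3},{"dx":0,"dy":0,"dz":0.03,"ax":0,"ay":0,"az":0,"fingers":-0.3},{"dx":0,"dy":0,"dz":0,"ax":0,"ay":0,"az":0,"fingers":-0.3}]' >/dev/null
python3 go.py 482.2 -240.8 46 176.1
```

```text
t 7.08 pos [ 481.8 -241.    58.5] f [-0.3  0.3 -2.7] w 35.9 ff 25.0 q [ 0.52  0.51 -0.13  1.96  0.1   0.68  1.83]
shift now [-0.006  0.003  0.019] after turn [-0.006  0.003  0.019] turn [ 0.0002 -0.0005 -0.0002]
t 7.33 pos [ 482.2 -241.2   54.5] f [-0.1  0.1 -2.9] w 35.8 ff 25.0 q [ 0.52  0.51 -0.13  1.96  0.1   0.67  1.83]
shift now [0.    0.005 0.113] after turn [0.    0.005 0.113] turn [ 0.0001 -0.0002 -0.0003]
```

It's in the mouth with no contact force. Continue down in small steps to the bed.

```bash

python3 -m pendant '[{"dx":0,"dy":0,"dz":0.04,"ax":0,"ay":0,"az":0,"fingers":-0.3},{"dx":0,"dy":0,"dz":0.03,"ax":0,"ay":0,"az":0,"fingers":-0.3},{"dx":0,"dy":0,"dz":0,"ax":0,"ay":0,"az":0,"fingers":-0.3}]' >/dev/null
python3 go.py 482.2 -240.8 46 176.1
python3 -m pendant '[{"dx":0,"dy":0,"dz":0.02,"ax":0,"ay":0,"az":0,"fingers":-0.3},{"dx":0,"dy":0,"dz":0.02,"ax":0,"ay":0,"az":0,"fingers":-0.3},{"dx":0,"dy":0,"dz":0,"ax":0,"ay":0,"az":0,"fingers":-0.3}]' >/dev/null
python3 go.py 482.2 -240.8 44 176.1
```

```text
t 7.58 pos [ 482.1 -241.2   49.2] f [ 0.  -0.4 -2.3] w 35.5 ff 25.0 q [ 0.52  0.52 -0.13  1.96  0.1   0.66  1.83]
shift now [-0.001  0.006  0.042] after turn [-0.001  0.006  0.042] turn [ 0.0001 -0.0002 -0.0003]
t 7.83 pos [ 482.3 -241.3   46.4] f [-1.   0.1 -1.9] w 35.6 ff 25.0 q [ 0.52  0.53 -0.13  1.96  0.1   0.66  1.83]
shift now [0.002 0.007 0.033] after turn [0.002 0.007 0.033] turn [ 0.     -0.0001 -0.0003]
```

```bash

python3 -m pendant '[{"dx":0,"dy":0,"dz":0.02,"ax":0,"ay":0,"az":0,"fingers":-0.3},{"dx":0,"dy":0,"dz":0,"ax":0,"ay":0,"az":0,"fingers":-0.3},{"dx":0,"dy":0,"dz":0,"ax":0,"ay":0,"az":0,"fingers":-0.3}]' | grep -E "pos|force"
python3 -m pendant '[{"dx":0,"dy":0,"dz":0.015,"ax":0,"ay":0,"az":0,"fingers":-0.3},{"dx":0,"dy":0,"dz":0,"ax":0,"ay":0,"az":0,"fingers":-0.3},{"dx":0,"dy":0,"dz":0,"ax":0,"ay":0,"az":0,"fingers":-0.3}]' | grep -E "pos|force"
```

```text
ee_pos: [0.4824, -0.2413, 0.0451]
ft_force: [-0.6, 0.9, -2.2]
finger_force: 25.0
ee_pos: [0.4824, -0.2413, 0.044]
ft_force: [0.4, 0.2, -2.7]
finger_force: 25.0
```

```bash

python3 -m pendant '[{"dx":0,"dy":0,"dz":0.015,"ax":0,"ay":0,"az":0,"fingers":-0.3},{"dx":0,"dy":0,"dz":0,"ax":0,"ay":0,"az":0,"fingers":-0.3},{"dx":0,"dy":0,"dz":0,"ax":0,"ay":0,"az":0,"fingers":-0.3}]' | grep -E "pos|ft_force"
python3 -m pendant '[{"dx":0,"dy":0,"dz":0,"ax":0,"ay":0,"az":0,"fingers":-0.3},{"dx":0,"dy":0,"dz":0,"ax":0,"ay":0,"az":0,"fingers":-0.3}]' | grep -E "pos|ft_force"
```

```text
ee_pos: [0.4824, -0.2413, 0.0429]
ft_force: [0.4, -0.4, -2.1]
ee_pos: [0.4825, -0.2413, 0.0429]
ft_force: [-0.3, -0.1, -2.2]
```

Fingertips are about 3 mm above the holder face and the stone is guided by the walls, so I'll release it, rise and look.

```bash

python3 -m pendant '[{"dx":0,"dy":0,"dz":0,"ax":0,"ay":0,"az":0,"fingers":0.1},{"dx":0,"dy":0,"dz":0,"ax":0,"ay":0,"az":0,"fingers":0.1},{"dx":0,"dy":0,"dz":0,"ax":0,"ay":0,"az":0,"fingers":0.1},{"dx":0,"dy":0,"dz":0,"ax":0,"ay":0,"az":0,"fingers":0.1}]' | grep -E "width|force"
python3 -m pendant '[{"dx":0,"dy":0,"dz":-0.1,"ax":0,"ay":0,"az":0,"fingers":0.1},{"dx":0,"dy":0,"dz":-0.2,"ax":0,"ay":0,"az":0,"fingers":0.1},{"dx":0,"dy":0,"dz":-0.3,"ax":0,"ay":0,"az":0,"fingers":0.1},{"dx":0,"dy":0,"dz":-0.3,"ax":0,"ay":0,"az":0,"fingers":0.1},{"dx":0,"dy":0,"dz":0,"ax":0,"ay":0,"az":0,"fingers":-1}]' >/dev/null
python3 - <<'E'
from m import *
n="side"
p,d=eyes.snapshot(n)
blobs(n,p,d,(0,60,40),(14,215,255),.035,.07,60)
W=cloud(n,p,d); 
cv2.imwrite("pics/side2.png",cv2.resize(p[115:235,230:390,::-1],None,fx=4,fy=4,interpolation=cv2.INTER_CUBIC))
E
```

```text
ft_force: [-0.2, -0.7, -0.3]
width: 0.0501
finger_force: 0.0
side px [311. 170.] rect c [ 483.8 -239.9] mean [ 483.7 -236.7] size [44.3 99.3] yaw 175.6 z 48.1 med hsv [  6. 121. 146.]
side px [164. 242.] rect c [764.6  22.9] mean [763.4  24.1] size [36.4 36.5] yaw 54.5 z 57.1 med hsv [  0. 164. 145.]
```

View pics/side2.png

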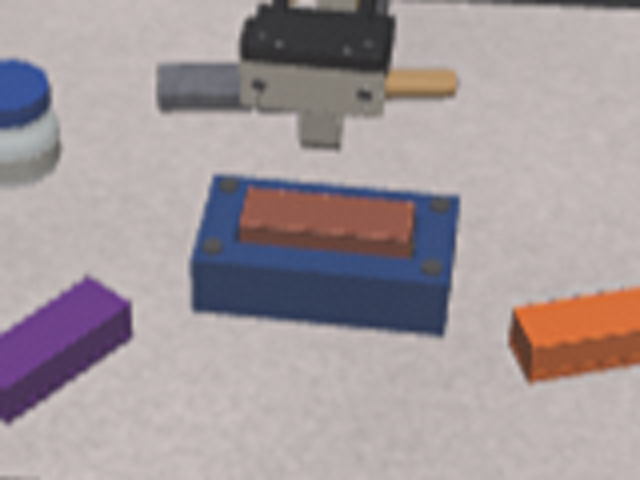

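The stone sits square in the recess, about 11 mm proud, centred near crop (325,220). Now shut the fingers and press at its centre.

```bash

python3 -m pendant '[{"dx":0,"dy":0,"dz":0.2,"ax":0,"ay":0,"az":0,"fingers":-1},{"dx":0,"dy":0,"dz":0.2,"ax":0,"ay":0,"az":0,"fingers":-1},{"dx":0,"dy":0,"dz":0.15,"ax":0,"ay":0,"az":0,"fingers":-1},{"dx":0,"dy":0,"dz":0,"ax":0,"ay":0,"az":0,"fingers":-1},{"dx":0,"dy":0,"dz":0,"ax":0,"ay":0,"az":0,"fingers":-1}]' 10 >/dev/null
python3 -m pendant '[{"dx":0,"dy":0,"dz":0,"ax":0,"ay":0,"az":0,"fingers":-1},{"dx":0,"dy":0,"dz":0,"ax":0,"ay":0,"az":0,"fingers":-1},{"dx":0,"dy":0,"dz":0,"ax":0,"ay":0,"az":0,"fingers":-1}]' >/dev/null
python3 go.py 482.2 -240.8 40 176.1
```

```text
t 10.22 pos [ 483.  -241.6   69.9] f [-0.5  0.2 -0.8] w 0.4 ff 0.0 q [ 0.52  0.49 -0.13  1.95  0.1   0.7   1.83]
shift now [0.012 0.01  0.398] after turn [0.012 0.01  0.398] turn [-0.0001  0.0004 -0.0002]
```

```bash

python3 -m pendant '[{"dx":0,"dy":0,"dz":0.08,"ax":0,"ay":0,"az":0,"fingers":-1},{"dx":0,"dy":0,"dz":0.08,"ax":0,"ay":0,"az":0,"fingers":-1},{"dx":0,"dy":0,"dz":0.04,"ax":0,"ay":0,"az":0,"fingers":-1},{"dx":0,"dy":0,"dz":0,"ax":0,"ay":0,"az":0,"fingers":-1}]'  | grep -E "pos|ft_force"
python3 -m pendant '[{"dx":0,"dy":0,"dz":0.03,"ax":0,"ay":0,"az":0,"fingers":-1},{"dx":0,"dy":0,"dz":0.03,"ax":0,"ay":0,"az":0,"fingers":-1},{"dx":0,"dy":0,"dz":0,"ax":0,"ay":0,"az":0,"fingers":-1}]'  | grep -E "pos|ft_force"
python3 -m pendant '[{"dx":0,"dy":0,"dz":0.03,"ax":0,"ay":0,"az":0,"fingers":-1},{"dx":0,"dy":0,"dz":0.03,"ax":0,"ay":0,"az":0,"fingers":-1},{"dx":0,"dy":0,"dz":0,"ax":0,"ay":0,"az":0,"fingers":-1}]'  | grep -E "pos|ft_force"
```

```text
ee_pos: [0.4816, -0.241, 0.0531]
ft_force: [-0.6, -0.7, 0.0]
ee_pos: [0.4825, -0.2414, 0.0497]
ft_force: [-0.3, 0.6, 0.8]
ee_pos: [0.4826, -0.2414, 0.0454]
ft_force: [-0.7, -0.3, 2.7]
```

```bash

python3 -m pendant '[{"dx":0,"dy":0,"dz":0.03,"ax":0,"ay":0,"az":0,"fingers":-1},{"dx":0,"dy":0,"dz":0,"ax":0,"ay":0,"az":0,"fingers":-1},{"dx":0,"dy":0,"dz":0,"ax":0,"ay":0,"az":0,"fingers":-1}]'  | grep -E "pos|ft_force"
python3 -m pendant '[{"dx":0,"dy":0,"dz":0.03,"ax":0,"ay":0,"az":0,"fingers":-1},{"dx":0,"dy":0,"dz":0,"ax":0,"ay":0,"az":0,"fingers":-1},{"dx":0,"dy":0,"dz":0,"ax":0,"ay":0,"az":0,"fingers":-1}]'  | grep -E "pos|ft_force"
python3 -m pendant '[{"dx":0,"dy":0,"dz":0.02,"ax":0,"ay":0,"az":0,"fingers":-1},{"dx":0,"dy":0,"dz":0,"ax":0,"ay":0,"az":0,"fingers":-1},{"dx":0,"dy":0,"dz":0,"ax":0,"ay":0,"az":0,"fingers":-1}]'  | grep -E "pos|ft_force"
python3 -m pendant '[{"dx":0,"dy":0,"dz":0.02,"ax":0,"ay":0,"az":0,"fingers":-1},{"dx":0,"dy":0,"dz":0,"ax":0,"ay":0,"az":0,"fingers":-1},{"dx":0,"dy":0,"dz":0,"ax":0,"ay":0,"az":0,"fingers":-1}]'  | grep -E "pos|ft_force"
```

```text
ee_pos: [0.4826, -0.2414, 0.0432]
ft_force: [-1.6, 0.5, 3.5]
ee_pos: [0.4826, -0.2414, 0.0409]
ft_force: [-1.2, 0.9, 4.7]
ee_pos: [0.4827, -0.2414, 0.0402]
ft_force: [-4.0, 1.8, 12.0]
ee_pos: [0.4827, -0.2415, 0.04]
ft_force: [-8.1, 2.7, 25.5]
```

It stops at z = 40.0 mm with the force rising to 25 N, so it's home. Lift and check.

```bash

python3 -m pendant '[{"dx":0,"dy":0,"dz":-0.1,"ax":0,"ay":0,"az":0,"fingers":-1},{"dx":0,"dy":0,"dz":-0.3,"ax":0,"ay":0,"az":0,"fingers":-1},{"dx":0,"dy":0,"dz":-0.4,"ax":0,"ay":0,"az":0,"fingers":-1},{"dx":0,"dy":0,"dz":-0.4,"ax":0,"ay":0,"az":0,"fingers":-1},{"dx":0,"dy":0,"dz":-0.4,"ax":0,"ay":0,"az":0,"fingers":-1}]' | grep -E "clock|pos|ft_force"
python3 -m pendant '[{"dx":0,"dy":0.3,"dz":0,"ax":0,"ay":0,"az":0,"fingers":-1},{"dx":0,"dy":0.5,"dz":0,"ax":0,"ay":0,"az":0,"fingers":-1},{"dx":0,"dy":0.5,"dz":0,"ax":0,"ay":0,"az":0,"fingers":-1},{"dx":0,"dy":0.5,"dz":0,"ax":0,"ay":0,"az":0,"fingers":-1},{"dx":0,"dy":0.5,"dz":0,"ax":0,"ay":0,"az":0,"fingers":-1}]' >/dev/null
python3 -m pendant '[{"dx":0,"dy":0.5,"dz":0,"ax":0,"ay":0,"az":0,"fingers":-1},{"dx":0,"dy":0.5,"dz":0,"ax":0,"ay":0,"az":0,"fingers":-1},{"dx":0,"dy":0.5,"dz":0,"ax":0,"ay":0,"az":0,"fingers":-1},{"dx":0,"dy":0,"dz":0,"ax":0,"ay":0,"az":0,"fingers":-1}]' >/dev/null
python3 - <<'E'
from m import *
p,d=eyes.snapshot("top")
blobs("top",p,d,(0,60,40),(14,215,255),.018,.06,60)
blobs("top",p,d,(100,80,30),(125,255,255),.03,.05)
W=cloud("top",p,d); m=cv2.inRange(cv2.cvtColor(p,cv2.COLOR_RGB2HSV),(0,60,40),(14,215,255))>0
q=W[m&(np.hypot(W[...,0]-.482,W[...,1]+.241)<.06)]
if len(q)>50: print('plane',np.linalg.lstsq(np.c_[q[:,0]-.482,q[:,1]+.241,np.ones(len(q))],q[:,2],rcond=None)[0].round(4))
cv2.imwrite("pics/top3.png",cv2.resize(p[170:290,290:450,::-1],None,fx=4,fy=4,interpolation=cv2.INTER_CUBIC))
E
```

```text
clock: 12.47
ee_pos: [0.4821, -0.2411, 0.1585]
ft_force: [1.0, 0.1, -0.3]
top px [369. 233.] rect c [ 482.3 -240.7] mean [ 481.6 -240.6] size [35.6 99.3] yaw 177.6 z 40.3 med hsv [  7. 146. 145.]
top px [348. 308.] rect c [ 319.9 -191.6] mean [ 319.6 -191.4] size [36.4 99.9] yaw 18.5 z 28.9 med hsv [ 11. 201. 214.]
top px [88. 67.] rect c [887.4 419.3] mean [890.1 425.5] size [143.3 301.9] yaw 90.0 z 41.7 med hsv [110. 208.  52.]
top px [369. 234.] rect c [ 482.1 -240.3] mean [ 480.9 -240.2] size [ 82.4 149. ] yaw 176.3 z 40.5 med hsv [109. 183. 104.]
top px [523. 254.] rect c [ 436.9 -570. ] mean [ 436.  -570.3] size [  4.6 158.2] yaw 0.1 z 39.8 med hsv [109. 183.  52.]
plane [-0.0036 -0.0378  0.0401]
```

View pics/top3.png

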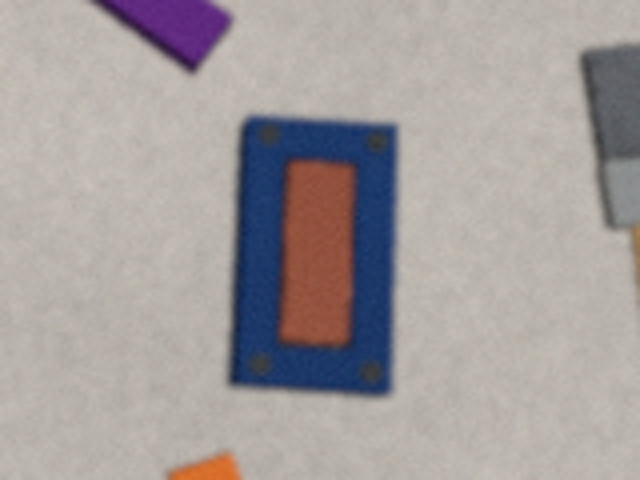

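The stone is flush and centred at crop (318,252). The fitted slope of -0.038 is close to the 0.04 limit, so I'll average several pictures and compare against the holder's own top face.

```bash
python3 - <<'E'
from m import *
for n in ("top","side"):
  for nm,lo,hi in (("stone",(0,60,40),(14,215,255)),("blue",(100,80,30),(125,255,255))):
    r=[]
    for i in range(8):
        p,d=eyes.snapshot(n); W=cloud(n,p,d)
        m=(cv2.inRange(cv2.cvtColor(p,cv2.COLOR_RGB2HSV),lo,hi)>0).astype(np.uint8)
        m=cv2.erode(m,np.ones((3,3)))>0
        q=W[m&(np.hypot(W[...,0]-.482,W[...,1]+.241)<.09)&(abs(W[...,2]-(.0405 if n=='top' else .037))<.006)]
        r.append(np.linalg.lstsq(np.c_[q[:,0]-.482,q[:,1]+.241,np.ones(len(q))],q[:,2],rcond=None)[0])
    print(n,nm,len(q),np.mean(r,0).round(4),np.std(r,0).round(4))
print(manip.read_state()['clock'])
E
```

```text
top stone 621 [-0.0005  0.0018  0.0405] [0.0026 0.0053 0.0001]
top blue 1222 [-0.0015  0.0007  0.0405] [0.0012 0.0015 0.0001]
side stone 96 [0.007  0.0365 0.0378] [0.0113 0.0148 0.0004]
side blue 276 [-0.0063 -0.0201  0.0372] [0.0057 0.002  0.0002]
14.8667
```

The stone is level and flush: both surfaces average 40.5 mm in the top view. Handing in.

```bash
python3 -c "
from station import manip
print(manip.finish_job())"
```

```text
the job is handed in; nothing more can be done
None
```

The 100 mm stone is pressed home in the holder, centred and square, level and flush with the top face by the top camera; the gripper is clear, I touched nothing else, and the job is handed in at about 15 s (no verdict was returned).

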